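# Offer the tasting paddle: slide its handle out over the edge of the display riser

### The arm

A 6-joint arm with a two-finger parallel gripper is mounted at the origin on the work surface. World frame = base frame: x ahead of the robot, y to its left, z up, the work surface at z = 0. Lengths are in m, angles in rad, forces in N, time in s.
With the tool pointing down it reaches from about 0.275 to 0.825 m from the base axis. Payload 5.2 kg.
Tool frame: the origin (TCP) lies at the very end of the fingers, on their centre line; the grasp point (between the pads) lies 19 mm behind it (r.grip_depth is the z of the grasp point in the tool frame, in m); z points along the fingers, y is the direction in which the jaws open and shut (so a half turn about z gives the same grasp; the last joint's range is limited). The gripper opens to 93 mm and grips with 3 to 60 N. Pads are 15 mm wide; open, the fingers measure 128 mm over their backs; the gripper's body (75 mm by 188 mm) begins 65 mm behind the grasp point.
Start: joints at [-1.398, 0.259, 1.535, -0, 1.348, -0.203], TCP at [0.202, -0.512, 0.219] pointing down, gripper open.
Joint ranges: [-3.14, 3.14], [-0.91, 2.08], [0.19, 2.58], [-1.22, 4.36], [0.22, 2.71], [-3.12, 3.12]. Speed limits (rad/s): [2.57, 2.57, 3.14, 3.14, 3.14, 3.14].

### API

Orientations are given as a rotation vector (axis times angle).
In Python, from station import r gives the robot as it stands.
- The arm moves only by the tool step_arm, never from a script. Its argument "increments" is a list of rows, each a list of 2 entries, a list of its own where there are three numbers: the shift along the tool's x, y, z in m, then the turn about the tool's z in degrees. A call has 1 to 5 rows; each row shifts and turns the pose as measured when the row begins, along the tool's axes as they then stand; what a row does not reach is not made up. A row lasts 1/8 s, in which the tool goes at most 62.5 mm and 10.7 degrees, less where a joint would pass 70% of its speed; a pose out of reach is approached as far as the arm can. A call is refused whole if a number of a shift passes 0.0625 or a number of a turn 10.7, either way. A call with a gripper value outside its range is refused whole. "hand" is the finger opening in m, from 0 to 0.093, set as the call begins (left out, the last holds). The fingers move at their own pace and stop on an object; "squeeze" is the grip in N (left out, the last holds). Time passes only in rows, so rows that do not move let the fingers close. It gives the time, the measured TCP pose, the force and the opening at its end, in the units of the state.
- r.observe(): the state, without advancing time (a new reading comes with each control period).
- r.capture(name): name is "scene" or "top"; returns (picture, depth): 400x640x3 uint8, red, green, blue; 400x640 float32, m along the optical axis (not along the pixel's ray), 0 where there is no reading.
- r.camera_model(name): a dict with "camera_matrix" (3x3 intrinsics, pixels), "k1" (the pictures are not rectified: a ray, as slopes to the right and down, at radius r is drawn at 1 + k1 r^2 times it, then the intrinsics apply), "extrinsics" (4x4, takes a point from world to camera coordinates). Camera axes: x right, y up, looking along -z (the intrinsics and any distortion apply to the point x, -y, -z); pixel columns grow to the right and rows downward; lengths in m; the calibration is good to about 2 mm. A picture is of the moment at which its call begins. camera_model takes no time and is no camera call.
- r.hand_in(): hands the job in, once; it reports no verdict.
The state is a dict: "time_s": time; "joint_positions": joint angles; "joint_velocities": joint speeds; "joint_efforts": joint torques, N m; "position": TCP position; "tcp_rot": TCP orientation; "force": force on the tool from outside, world axes, zero at the start; "moment": the same for the moment, N m; "opening": opening from 0.0 (shut) to 1.0 (fully open).
Only numpy, scipy, OpenCV 4.12 (cv2) and the standard library are available. Lean on these libraries where they do the work, as an engineer would, in place of code of your own. Each camera call takes 0.05 s, during which the arm holds its last target.

### The job

The wooden tasting paddle lies too far back on the white display riser for visitors to take it. Push it along the riser with your fingertips, without lifting it, until its whole handle stands out straight over the riser's far edge (the visitors' side) and the blade's shoulder, where the handle begins, is flush with that edge. The two little jars ride along, standing on the blade, and the tea jar and the carton are left where they are.

Things in the scene. Friction and masses are not known exactly. Their poses are not given: they have to be found in the camera images.
- riser: White display riser, fixed on the purple table: a top board on two end panels, 300 mm deep (its x), 500 mm wide (its y), its flat top 60 mm above the table. Origin: centre of its underside, on the table. Its x axis points to the visitors' side, away from the robot, at right angles to the far edge; it can be turned up to 0.3 rad to either side.
- riser_edge (a point): Middle of the riser's far (visitors') top edge, 150 mm along the riser's x from its centre, 60 mm up. The edge runs along the riser's y.
- paddle: Loose brown wooden paddle, 0.1 to 0.17 kg, 8 mm thick, flat on the riser. Blade 120 mm long (x) by 110 wide (y), corners rounded 12 mm, straight back end (x = -60 mm, towards the robot) and shoulder (x = +60 mm); from there a 30 mm wide handle runs 70 mm on along +x. Origin: centre of the blade's underside, z up. x points to the far edge, at first up to 0.3 rad off the riser's x.
- paddle_shoulder (a point): Middle of the blade's shoulder, where the handle begins, on the top face: 60 mm along x from the paddle's origin, 8 mm up. At first it is about 50 to 115 mm short of the riser's far edge.
- jar_red: Little closed sample jar of red sauce with a brass-coloured lid, 36 mm across, 38 mm tall, standing loose on the blade, left (+y) of its middle by about 26 mm. Origin: centre of its underside, z up.
- jar_honey: Little closed sample jar of honey with a brass-coloured lid, 36 mm across, 38 mm tall, standing loose on the blade, right (-y) of its middle by about 26 mm. Origin: centre of its underside, z up.
- tea_jar: Bystander: tall jar of dried tea with an orange lid, 72 mm across, 100 mm tall, standing loose at one end of the riser, about 200 mm from its middle. Origin: centre of its underside.
- carton: Bystander: upright yellow and red carton, 60 x 60 mm, 90 mm tall, standing loose at the other end of the riser, about 200 mm from its middle. Origin: centre of its underside.
Things that resemble listed ones, but are neither listed nor needed, are in the scene too. Leave any blue look-alike of the jar_honey alone. What is shaped like the jar_red but blue is not meant.

How it is judged:
At the end, for the whole second after the job is handed in: Paddle flat and at rest on the riser, shoulder within 10 mm of the far edge, handle square to it within 0.14 rad; both little jars upright within 45 mm of the blade's centre; tea jar and carton upright within 20 mm of where they were (x of paddle_shoulder in the frame of riser between 0.14 and 0.16 m and y of paddle_shoulder in the frame of riser between -0.16 and 0.16 m and angle between the x axis of paddle and the x axis of riser, either way round below 0.14 rad and z of paddle in the frame of riser between 0.056 and 0.064 m and angle between paddle's own z axis and vertical below 0.05 rad and linear speed of each of paddle, jar_red, jar_honey below 0.01 m/s and horizontal distance between each of jar_red, jar_honey and paddle below 0.045 m and angle between each of jar_red, jar_honey, tea_jar, carton's own z axis and vertical below 0.15 rad and z of jar_red in the frame of paddle between 0.004 and 0.012 m and z of jar_honey in the frame of paddle between 0.004 and 0.012 m and distance of each of tea_jar, carton from where it was at the start of the episode below 0.02 m); the robot touches nothing.
It fails at once if the paddle is lifted or tipped (z of paddle in the frame of riser above 0.067 m or angle between paddle's own z axis and vertical above 0.1 rad).
It fails at once if the paddle falls off the riser (z of paddle in the frame of riser below 0.05 m).
It fails at once if a little jar is knocked over, lifted, or slides from the middle of the blade ((horizontal distance between jar_red and paddle above 0.045 m or angle between jar_red's own z axis and vertical above 0.3 rad or z of jar_red in the frame of paddle above 0.014 m) or (horizontal distance between jar_honey and paddle above 0.045 m or angle between jar_honey's own z axis and vertical above 0.3 rad or z of jar_honey in the frame of paddle above 0.014 m)).
It fails at once if the tea jar or the carton is pushed away or tipped ((distance of tea_jar from where it was at the start of the episode above 0.02 m or angle between tea_jar's own z axis and vertical above 0.2 rad) or (distance of carton from where it was at the start of the episode above 0.02 m or angle between carton's own z axis and vertical above 0.2 rad)).
It also fails if it takes over 45 s, if anything falls off the work surface, if the arm or the gripper's body presses on something with over 40 N, if the wrist force passes 120 N, or if a joint passes its speed limit or range.

## Working session

There is one attempt and no reset: what is moved stays moved. The work goes in short steps, Python scripts to look and compute and a tool call to move; the robot and the scene stay as the last step left them, time stands still between calls to the robot, and variables do not carry over. Pictures are saved under pics/ and viewed, and the job is handed in when it is done.

Besides the shell and the picture viewer there is one more tool, called after "Call:" as name(argument=value, ...), one argument or row to a line, values as JSON. step_arm: Moves the arm, as the interface text tells. Its arguments: {"type":"object","properties":{"increments":{"type":"array"},"hand":{"type":"number"},"squeeze":{"type":"number"}},"required":["increments"]}

```bash
ls; mkdir -p pics; python3 - <<'E'
from station import r
import cv2
s=r.observe();print(s)
for n in("scene","top"):
    p,d=r.capture(n);cv2.imwrite(f"pics/{n}0.png",p[:,:,::-1]);import numpy as np;np.save(f"pics/{n}0d.npy",d)
    m=r.camera_model(n);print(n,m)
E
```

```text
pics
{'time_s': 0.0, 'joint_positions': array([-1.39774752e+00,  2.59322204e-01,  1.53607333e+00, -3.22756466e-05,
        1.34798084e+00, -2.02824160e-01]), 'joint_velocities': array([-0.00083755, -0.0015802 ,  0.00238013,  0.00072329, -0.0012443 ,
       -0.00160433]), 'joint_efforts': array([ 3.37991951e-03, -4.37299562e+01, -2.84001607e+01,  7.23415031e-02,
        4.14365670e-02, -1.30954700e-04]), 'position': array([ 0.20180015, -0.51106054,  0.21783281]), 'tcp_rot': array([-3.08452036e+00, -5.86628134e-01,  7.71353427e-06]), 'force': array([-0.15107508,  0.40472422, -0.56735336]), 'moment': array([-0.02470331,  0.04358914, -0.02095696]), 'opening': 0.999413987371534}
scene {'camera_matrix': array([[454.45563038,   0.        , 323.09958266],
       [  0.        , 454.45563038, 204.47500918],
       [  0.        ,   0.        ,   1.        ]]), 'k1': -0.07591129007641827, 'extrinsics': array([[-0.0074391 ,  0.99997102,  0.00161772, -0.03225103],
       [-0.85538166, -0.00720137,  0.51794822,  0.46286269],
       [ 0.51794486,  0.0024693 ,  0.85541044, -1.34724504],
       [ 0.        ,  0.        ,  0.        ,  1.        ]])}
top {'camera_matrix': array([[406.96918694,   0.        , 322.70483271],
       [  0.        , 406.96918694, 195.47135059],
       [  0.        ,   0.        ,   1.        ]]), 'k1': -0.017338254513265133, 'extrinsics': array([[-0.00316085, -0.99923728, -0.03892137,  0.05587811],
       [ 0.9918002 , -0.00810518,  0.12754082, -0.57500718],
       [-0.127759  , -0.03819908,  0.99106936, -0.69763713],
       [ 0.        ,  0.        ,  0.        ,  1.        ]])}
```

View pics/scene0.png

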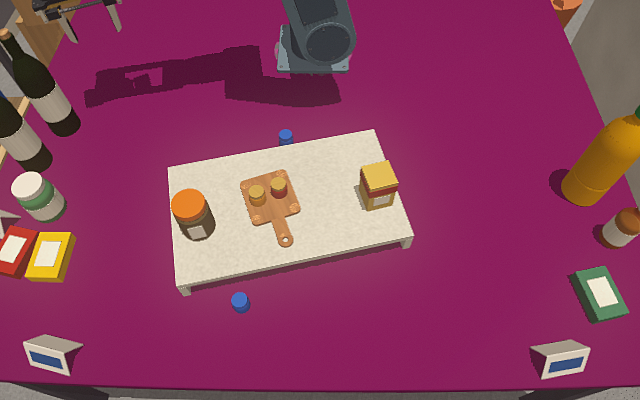

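View pics/top0.png

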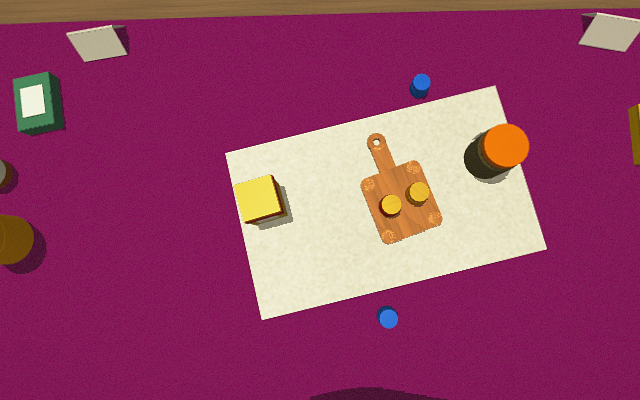

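```bash
cat > h.py <<'E'
import numpy as np,cv2
def ray(m,px,z):
    K=np.array(m["camera_matrix"]);E=np.array(m["extrinsics"]);k=m["k1"]
    px=np.asarray(px,float).reshape(-1,1,2)
    u=cv2.undistortPoints(px,K,np.array([k,0,0,0.])).reshape(-1,2)
    d=np.c_[u[:,0],-u[:,1],-np.ones(len(u))]@E[:3,:3]
    c=-E[:3,:3].T@E[:3,3]
    t=(z-c[2])/d[:,2]
    return (c+t[:,None]*d)[:,:2]
def big(mask):
    cs,_=cv2.findContours(mask,cv2.RETR_EXTERNAL,cv2.CHAIN_APPROX_NONE)
    return max(cs,key=cv2.contourArea)
def paddle(m,p,tag,save=True,roi=None):
    hsv=cv2.cvtColor(p,cv2.COLOR_RGB2HSV)
    M=cv2.inRange(hsv,(5,100,60),(25,255,255))
    return M
E
python3 - <<'E'
from h import *
from station import r
for n in("top","scene"):
    p=cv2.imread(f"pics/{n}0.png")[:,:,::-1].copy();m=r.camera_model(n)
    hsv=cv2.cvtColor(p,cv2.COLOR_RGB2HSV)
    W=cv2.inRange(hsv,(0,0,150),(40,70,255))
    c=big(W);h=cv2.convexHull(c)
    q=ray(m,h.reshape(-1,2),0.06).astype(np.float32)
    print(n,cv2.minAreaRect(q))
    a=cv2.approxPolyDP(h,8,True).reshape(-1,2);print(a.tolist());print(ray(m,a,.06).round(4).tolist())
    for pt in ([(385,177),(378,160),(400,230),(376,140),(425,180)] if n=="top" else [(282,228),(260,210),(250,180),(285,243)]):print(pt,hsv[pt[1],pt[0]])
E
```

```text
top ((0.5647460222244263, -0.050572603940963745), (0.2997798025608063, 0.5000744462013245), 13.71748161315918)
[[495, 86], [546, 248], [261, 318], [225, 153]]
[[0.7678, -0.258], [0.4795, -0.3272], [0.3633, 0.1574], [0.6508, 0.2271]]
(385, 177) [ 15 179 215]
(378, 160) [ 14 180 207]
(400, 230) [ 13 176 188]
(376, 140) [ 27  34 246]
(425, 180) [ 14 176 206]
scene ((0.5671054124832153, -0.048707664012908936), (0.30641722679138184, 0.5009286999702454), 13.756657600402832)
[[374, 130], [413, 235], [176, 286], [168, 167]]
[[0.3633, 0.1593], [0.651, 0.2272], [0.7699, -0.2558], [0.4781, -0.3258]]
(282, 228) [ 14 143 198]
(260, 210) [ 14 142 190]
(250, 180) [ 14 145 195]
(285, 243) [ 14 146 198]
```

```bash
cat >> h.py <<'E'
RC=np.array([0.5650,-0.0505]);RY=np.radians(13.72)
RR=np.array([[np.cos(RY),-np.sin(RY)],[np.sin(RY),np.cos(RY)]])
def toR(p): return (np.atleast_2d(p)-RC)@RR
def pad(m,p,box):
    hsv=cv2.cvtColor(p,cv2.COLOR_RGB2HSV)
    M=cv2.inRange(hsv,(5,90,60),(40,255,255))
    B=np.zeros_like(M);x0,y0,x1,y1=box;B[y0:y1,x0:x1]=M[y0:y1,x0:x1]
    # rectify onto plane z=.068, 1 mm/px in riser frame: homography after undistort
    K=np.array(m["camera_matrix"]);dist=np.array([m["k1"],0,0,0.])
    U=cv2.undistort(B,K,dist)
    g=np.array([[-.1,-.15],[.25,-.15],[.25,.15],[-.1,.15]])
    w=g@RR.T+RC; w3=np.c_[w,np.full(4,.068)]
    E=np.array(m["extrinsics"]);c=w3@E[:3,:3].T+E[:3,3]
    uv=np.c_[c[:,0]/-c[:,2],-c[:,1]/-c[:,2]]@K[:2,:2].T+K[:2,2]
    H=cv2.getPerspectiveTransform(uv.astype(np.float32),(((g+[.1,.15])*2000).astype(np.float32)))
    R=cv2.warpPerspective(U,H,(700,600))
    R=cv2.morphologyEx(R,cv2.MORPH_CLOSE,np.ones((15,15)))
    R=(R>127).astype(np.uint8)*255
    full=big(R)
    F=np.zeros_like(R);cv2.drawContours(F,[full],-1,255,-1)
    bl=cv2.morphologyEx(F,cv2.MORPH_OPEN,cv2.getStructuringElement(cv2.MORPH_ELLIPSE,(81,81)))
    b=big(bl);(c0,sz,an)=cv2.minAreaRect(b)
    hd=cv2.subtract(F,bl);hd=cv2.morphologyEx(hd,cv2.MORPH_OPEN,np.ones((25,25)));hc=big(hd);hr=cv2.minAreaRect(hc)
    f=lambda q:np.array(q)/2000-[.1,.15]
    an=(an+45)%90-45
    return f(c0),np.array(sz)/2,an,f(hr[0]),np.array(hr[1])/2,R
E
python3 - <<'E'
from h import *
from station import r
for n,box in(("top",(340,120,460,260)),("scene",(225,155,315,260))):
    p=cv2.imread(f"pics/{n}0.png")[:,:,::-1].copy();m=r.camera_model(n)
    *o,R=pad(m,p,box);print(n,o);cv2.imwrite(f"pics/r{n}.png",R)
    d=o[3]-o[0];print("axis by centres",np.degrees(np.arctan2(d[1],d[0])))
    hsv=cv2.cvtColor(p,cv2.COLOR_RGB2HSV)
p=cv2.imread("pics/top0.png")[120:260,340:460];cv2.imwrite("pics/crop.png",cv2.resize(p,None,fx=4,fy=4,interpolation=2))
m=r.camera_model("top")
for nm,px,z in(("red? L",(391,205),.106),("R",(419,193),.106),("tea",(506,146),.16),("carton",(258,197),.15)):print(nm,ray(m,px,z),toR(ray(m,px,z)))
E
```

```text
top [array([-0.00782991, -0.02955652]), array([129.78027344, 111.51764679]), 6.775656223297119, array([ 0.0853589 , -0.01808911]), array([59.90122986, 32.78646851])]
axis by centres 7.0152994738336965
scene [array([-0.00660439, -0.02931664]), array([132.51803589, 110.48114014]), 7.485039710998535, array([ 0.08790607, -0.01777405]), array([59.73833466, 31.38196754])]
axis by centres 6.963065888581572
red? L [[ 0.55003102 -0.0609337 ]] [[-0.01701649 -0.00658568]]
R [[ 0.56931028 -0.10674066]] [[-0.00915171 -0.05565821]]
tea [[ 0.63250562 -0.22882252]] [[ 0.02328539 -0.18924513]]
carton [[0.55930889 0.14797121]] [[0.04154414 0.19415791]]
```

View pics/rtop.png

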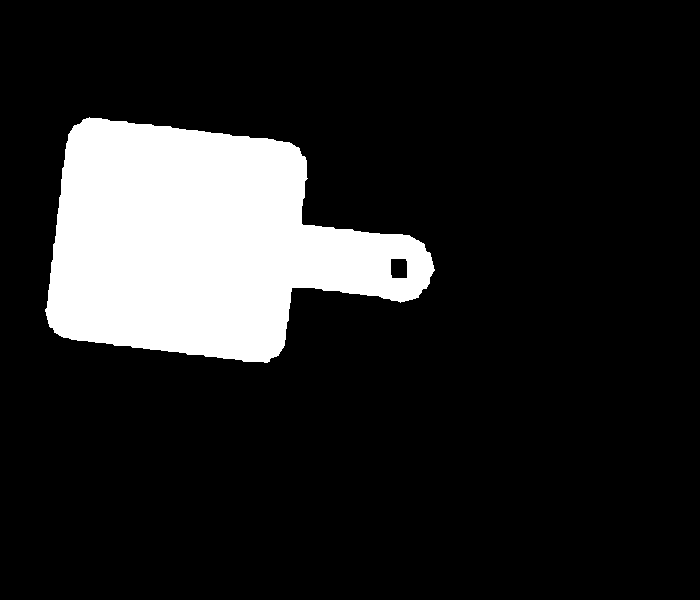

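View pics/crop.png

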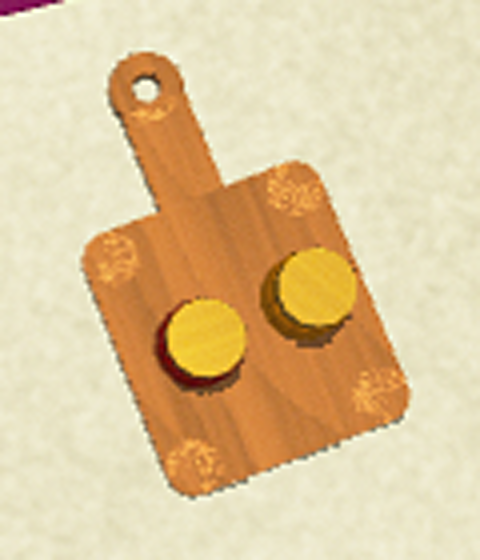

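Call:
step_arm(
  increments=[
    [[0.04, -0.03, 0], 7.9],
    [[0.04, -0.03, 0], 0],
    [[0.04, -0.03, 0], 0],
  ],
  hand=0.05,
)

```text
time_s: 0.48
position: [0.2917, -0.3909, 0.2162]
tcp_rot: [-3.118, -0.355, 0.001]
force: [0.3, -0.0, -0.3]
opening: 0.725
```

```bash
cat > st.py <<'E'
import sys
from h import *
from station import r
from scipy.spatial.transform import Rotation as Ro
s=r.observe();R=Ro.from_rotvec(s["tcp_rot"]).as_matrix()
p=s["position"];q=toR(p[:2])[0]
print("t",s["time_s"],"tcp riser",q.round(4),"z",p[2].round(4),"yaw-riser deg",np.degrees(np.arctan2(R[1,0],R[0,0])-RY).round(2),"toolz",R[:,2].round(3),"F",s["force"].round(2),"op",round(s["opening"]*93,1))
if len(sys.argv)>3:
    t=np.array(list(map(float,sys.argv[1:4])));w=np.r_[RR@t[:2]+RC,t[2]]
    print("tool delta",(R.T@(w-p)).round(4))
E
python3 st.py -.105 -.034 .12
```

```text
t 0.475 tcp riser [-0.3462 -0.2658] z 0.2162 yaw-riser deg -0.72 toolz [-0.001  0.004 -1.   ] F [ 0.26 -0.05 -0.28] op 67.4
tool delta [ 0.2383 -0.2345  0.097 ]
```

Call:
step_arm(
  increments=[
    [[0.044, -0.044, 0], -0.4],
    [[0.044, -0.044, 0], 0],
    [[0.044, -0.044, 0], 0],
    [[0.044, -0.044, 0], 0],
    [[0.044, -0.044, 0.01], 0],
  ],
)

```text
time_s: 1.1
position: [0.4552, -0.1246, 0.2068]
tcp_rot: [-3.117, -0.361, -0.001]
force: [1.6, 0.1, -0.0]
opening: 0.539
```

```bash
python3 st.py -.105 -.034 .075
```

```text
t 1.1 tcp riser [-0.1242 -0.046 ] z 0.2068 yaw-riser deg -0.5 toolz [-0.     0.004 -1.   ] F [ 1.57  0.13 -0.05] op 50.1
tool delta [ 0.019  -0.0116  0.1319]
```

Call:
step_arm(
  increments=[
    [[0.017, -0.011, 0.03], -0.5],
    [[0, 0, 0.035], 0],
    [[0, 0, 0.035], 0],
    [[0, 0, 0.02], 0],
    [[0, 0, 0.008], 0],
  ],
)

```text
time_s: 1.72
position: [0.4709, -0.1029, 0.0744]
tcp_rot: [-3.112, -0.39, -0.0]
force: [0.8, 0.3, 0.6]
opening: 0.536
```

```bash
python3 st.py -.105 -.034 .063
python3 - <<'E'
from h import *
from station import r
for n in("scene","top"):
    p,d=r.capture(n);cv2.imwrite(f"pics/{n}1.png",p[:,:,::-1])
    c=p[100:300,150:420] if n=="scene" else p[60:340,200:560]
    cv2.imwrite(f"pics/{n}1c.png",cv2.resize(c[:,:,::-1],None,fx=2,fy=2))
E
```

```text
t 1.725 tcp riser [-0.1038 -0.0286] z 0.0744 yaw-riser deg 0.57 toolz [-0.     0.005 -1.   ] F [0.82 0.27 0.58] op 49.8
tool delta [-0.0013  0.0054  0.0114]
```

View pics/scene1c.png

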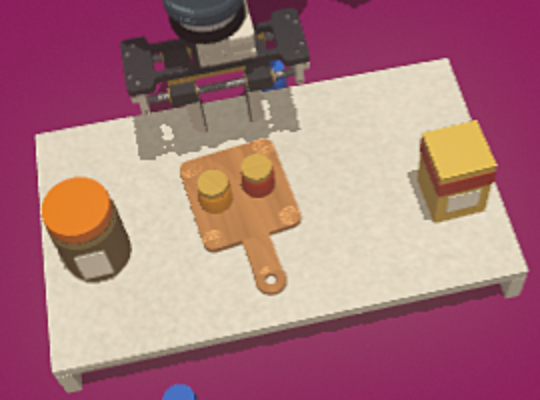

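View pics/top1c.png

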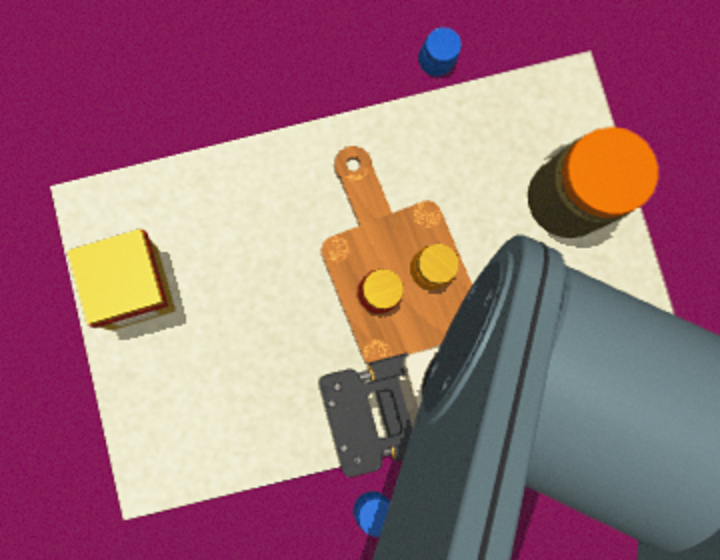

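Call:
step_arm(
  increments=[
    [[0, 0.006, 0.004], 0],
    [[0, 0.001, 0.004], 0],
    [[0, 0, 0.002], 0],
    [[0, 0, 0.001], 0],
  ],
)

```text
time_s: 2.33
position: [0.4749, -0.1117, 0.0657]
tcp_rot: [-3.115, -0.389, -0.008]
force: [-0.6, -1.0, 0.0]
opening: 0.541
```

```bash
python3 st.py -.08 -.036 .063
```

```text
t 2.325 tcp riser [-0.1021 -0.0381] z 0.0657 yaw-riser deg 0.52 toolz [ 0.005  0.003 -1.   ] F [-0.6  -1.04  0.02] op 50.4
tool delta [ 0.0221 -0.0019  0.0029]
```

Call:
step_arm(
  increments=[
    [[0.003, -0.001, 0.002], -0.5],
    [[0.004, 0, 0], 0],
    [[0.004, 0, 0], 0],
    [[0.003, 0, 0], 0],
  ],
)

```text
time_s: 2.82
position: [0.4892, -0.1068, 0.064]
tcp_rot: [-3.114, -0.404, -0.009]
force: [-0.9, 0.3, 0.6]
opening: 0.537
```

```bash
python3 st.py -.08 -.036 .063
```

```text
t 2.825 tcp riser [-0.0869 -0.0367] z 0.064 yaw-riser deg 1.05 toolz [ 0.005  0.003 -1.   ] F [-0.89  0.26  0.58] op 49.9
tool delta [ 0.007  -0.0006  0.001 ]
```

Call:
step_arm(
  increments=[
    [[0.003, 0, 0.0005], 1],
    [[0.003, 0, 0], 0],
    [[0.003, 0, 0], 0],
    [[0.003, 0, 0], 0],
    [[0.003, 0, 0], 0],
  ],
)

```text
time_s: 3.45
position: [0.5031, -0.1024, 0.0633]
tcp_rot: [-3.116, -0.376, -0.003]
force: [-2.1, -0.2, 1.5]
opening: 0.538
```

```bash
python3 st.py 0.022 -.036 .0635
```

```text
t 3.45 tcp riser [-0.0725 -0.0358] z 0.0633 yaw-riser deg 0.03 toolz [ 0.002  0.003 -1.   ] F [-2.13 -0.22  1.47] op 50.1
tool delta [ 0.0945  0.0003 -0.    ]
```

Contact seems made; I'll take a picture to check the paddle and jars.

```bash
cat > look.py <<'E'
import sys
from h import *
from station import r
k=sys.argv[1]
for n in("scene","top"):
    p,d=r.capture(n);cv2.imwrite(f"pics/{n}{k}.png",p[:,:,::-1])
    if n=="scene":c=p[100:300,150:420];a=c
    else:b=p[60:340,200:560];
a=cv2.resize(a,None,fx=1.48,fy=1.48);b=cv2.resize(b,(400,311))
o=np.zeros((311,800,3),np.uint8);o[:296,:400]=a[:,:400][:296];o[:,400:]=b
cv2.imwrite(f"pics/look{k}.png",o[:,:,::-1])
E
python3 look.py 2
```

```text
(no output)
```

View pics/look2.png

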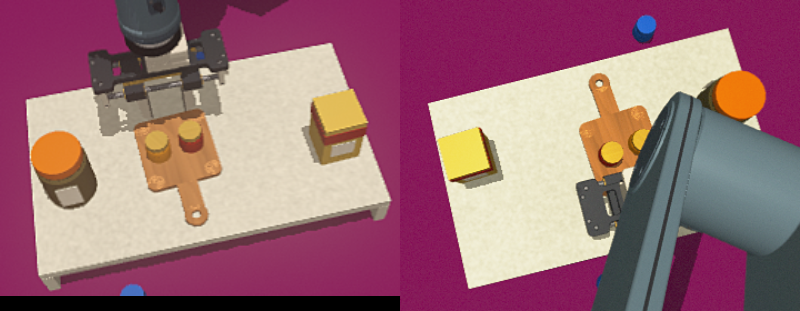

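Call:
step_arm(
  increments=[
    [[0.004, 0, 0], 0],
    [[0.004, 0, 0], 0],
    [[0.004, 0, 0], 0],
    [[0.004, 0, 0], 0],
    [[0.004, 0, 0], 0],
  ],
)

```text
time_s: 4.18
position: [0.5241, -0.0975, 0.0632]
tcp_rot: [-3.116, -0.375, -0.004]
force: [-1.7, -0.8, 0.3]
opening: 0.539
```

```bash
python3 st.py 0.022 -.036 .0635
```

```text
t 4.175 tcp riser [-0.0509 -0.0359] z 0.0632 yaw-riser deg 0.02 toolz [ 0.002  0.003 -1.   ] F [-1.75 -0.76  0.26] op 50.2
tool delta [ 0.0729  0.0001 -0.0001]
```

Call:
step_arm(
  increments=[
    [[0.004, 0, 0], 0],
    [[0.004, 0, 0], 0],
    [[0.004, 0, 0], 0],
    [[0.004, 0, 0], 0],
    [[0.004, 0, 0], 0],
  ],
)

```text
time_s: 4.8
position: [0.5452, -0.0926, 0.0632]
tcp_rot: [-3.116, -0.375, -0.005]
force: [-2.2, -1.1, 1.1]
opening: 0.537
```

Call:
step_arm(
  increments=[
    [[0.004, 0, 0], 0],
    [[0.004, 0, 0], 0],
    [[0.004, 0, 0], 0],
    [[0.004, 0, 0], 0],
    [[0.004, 0, 0], 0],
  ],
)

```text
time_s: 5.42
position: [0.5659, -0.0875, 0.0632]
tcp_rot: [-3.116, -0.375, -0.004]
force: [-0.8, -0.8, 0.7]
opening: 0.538
```

```bash
python3 st.py 0.022 -.036 .0635; python3 look.py 3
```

```text
t 5.425 tcp riser [-0.0079 -0.0361] z 0.0632 yaw-riser deg -0.0 toolz [ 0.002  0.003 -1.   ] F [-0.82 -0.83  0.71] op 50.0
tool delta [ 0.0299 -0.0001 -0.0002]
```

View pics/look3.png

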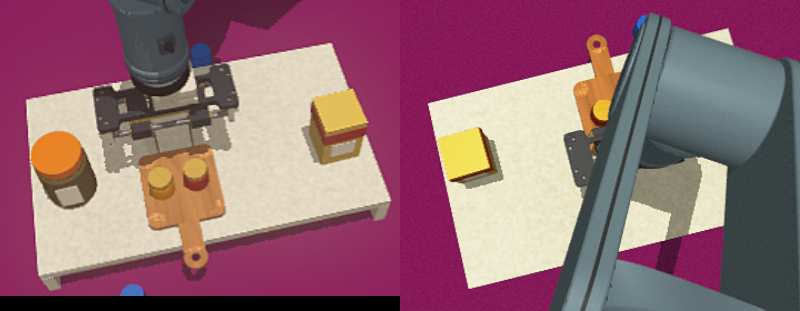

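```bash
cat > mp.py <<'E'
import sys
from h import *
from station import r
k=sys.argv[1];n=sys.argv[2] if len(sys.argv)>2 else "scene"
box=eval(sys.argv[3]) if len(sys.argv)>3 else (225,190,315,300)
p=cv2.imread(f"pics/{n}{k}.png")[:,:,::-1].copy();m=r.camera_model(n)
c0,sz,an,hc,hs,R=pad(m,p,box)
print(n,"blade(rough)",c0.round(4),sz.round(1),"an",round(an,2),"handle",hc.round(4),hs.round(1))
# shoulder: width profile along x on the rectified mask, along the columns 22-45 mm to each side of axis
cols=(R>0).sum(0)/2.
yy=(hc[1]+.15)*2000
th=np.radians(an)
res=[]
for o in (-45,-40,-35,-30,-25,25,30,35,40,42):   # mm to side of axis
    xs=np.arange(0,700);
    # sample line parallel to axis
    t=(xs-(hc[0]+.1)*2000)
    X=(hc[0]+.1)*2000+t*np.cos(th)-2*o*np.sin(th); Y=yy+t*np.sin(th)+2*o*np.cos(th)
    v=cv2.remap(R,X.astype(np.float32)[None],Y.astype(np.float32)[None],cv2.INTER_LINEAR)[0]
    i=np.where(v>127)[0]
    res.append((o,round((X[i.max()]/2000-.1)*1000+ 2*o*np.sin(th)/2,1)))
print("shoulder x (mm, shifted to axis):",res)
cv2.imwrite(f"pics/rect{n}{k}.png",R)
E
python3 mp.py 0 scene "(225,155,315,260)"; python3 mp.py 0 top "(340,120,460,260)";python3 mp.py 2 scene "(225,170,315,260)"; python3 mp.py 3 scene
```

```text
scene blade(rough) [-0.0066 -0.0293] [132.5 110.5] an 7.49 handle [ 0.0879 -0.0178] [59.7 31.4]
shoulder x (mm, shifted to axis): [(-45, np.float64(49.8)), (-40, np.float64(50.8)), (-35, np.float64(51.3)), (-30, np.float64(50.8)), (-25, np.float64(50.3)), (25, np.float64(51.3)), (30, np.float64(51.8)), (35, np.float64(51.3)), (40, np.float64(51.3)), (42, np.float64(51.3))]
top blade(rough) [-0.0078 -0.0296] [129.8 111.5] an 6.78 handle [ 0.0854 -0.0181] [59.9 32.8]
shoulder x (mm, shifted to axis): [(-45, np.float64(47.8)), (-40, np.float64(48.3)), (-35, np.float64(47.8)), (-30, np.float64(48.3)), (-25, np.float64(47.8)), (25, np.float64(47.3)), (30, np.float64(47.8)), (35, np.float64(47.3)), (40, np.float64(47.3)), (42, np.float64(47.3))]
scene blade(rough) [ 0.0034 -0.0316] [133.7 110.1] an 4.24 handle [ 0.099 -0.025] [58.5 30.5]
shoulder x (mm, shifted to axis): [(-45, np.float64(60.6)), (-40, np.float64(61.1)), (-35, np.float64(61.6)), (-30, np.float64(61.1)), (-25, np.float64(61.1)), (25, np.float64(61.6)), (30, np.float64(61.6)), (35, np.float64(61.1)), (40, np.float64(61.1)), (42, np.float64(61.1))]
scene blade(rough) [ 0.065  -0.0365] [110. 132.] an 0.0 handle [ 0.1612 -0.0362] [59.5 31.5]
shoulder x (mm, shifted to axis): [(-45, np.float64(121.5)), (-40, np.float64(122.5)), (-35, np.float64(123.0)), (-30, np.float64(123.0)), (-25, np.float64(123.5)), (25, np.float64(124.0)), (30, np.float64(123.5)), (35, np.float64(124.0)), (40, np.float64(123.5)), (42, np.float64(123.5))]
```

View pics/rectscene3.png

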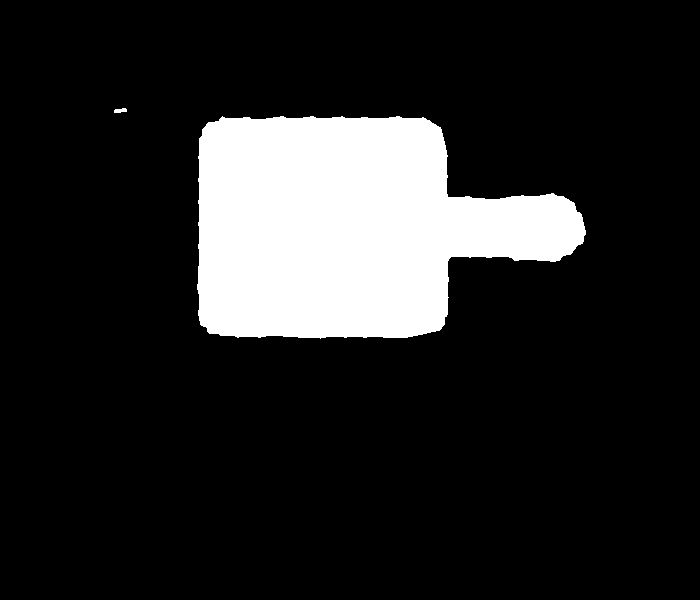

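Call:
step_arm(
  increments=[
    [[0.004, 0, 0], 0],
    [[0.004, 0, 0], 0],
    [[0.004, 0, 0], 0],
    [[0.003, 0, 0], 0],
    [[0.003, 0, 0], 0],
  ],
)

```text
time_s: 6.15
position: [0.5847, -0.083, 0.0632]
tcp_rot: [-3.116, -0.375, -0.005]
force: [-1.9, -0.5, 0.5]
opening: 0.537
```

```bash
python3 look.py 4; python3 st.py 0.0225 -.036 .0635;  python3 mp.py 4
```

```text
t 6.25 tcp riser [ 0.0118 -0.0363] z 0.0633 yaw-riser deg 0.0 toolz [ 0.004  0.003 -1.   ] F [-0.69 -1.15 -0.02] op 50.2
tool delta [ 0.0107 -0.0003 -0.0002]
scene blade(rough) [ 0.0845 -0.0367] [110.5 132. ] an 0.0 handle [ 0.1805 -0.0367] [59.  31.5]
shoulder x (mm, shifted to axis): [(-45, np.float64(141.5)), (-40, np.float64(142.0)), (-35, np.float64(142.0)), (-30, np.float64(143.0)), (-25, np.float64(142.5)), (25, np.float64(142.5)), (30, np.float64(143.0)), (35, np.float64(143.0)), (40, np.float64(142.0)), (42, np.float64(142.0))]
```

View pics/look4.png

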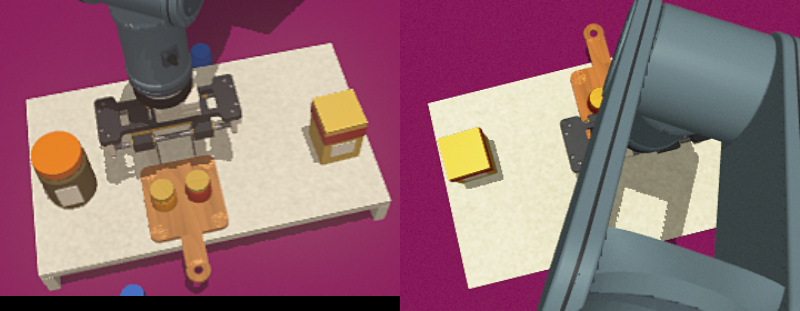

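Call:
step_arm(
  increments=[
    [[0.003, 0, 0], 0],
    [[0.003, 0, 0], 0],
    [[0.002, 0, 0], 0],
    [[0.002, 0, 0], 0],
    [[0, 0, 0], 0],
  ],
)

```text
time_s: 6.88
position: [0.5953, -0.0804, 0.0633]
tcp_rot: [-3.116, -0.375, -0.006]
force: [-0.7, -1.7, -0.3]
opening: 0.532
```

```bash
python3 look.py 5; python3 st.py 0.0225 -.036 .0635;  python3 mp.py 5
```

```text
t 6.975 tcp riser [ 0.0224 -0.0363] z 0.0633 yaw-riser deg -0.0 toolz [ 0.004  0.003 -1.   ] F [-0.73 -0.56 -0.62] op 49.8
tool delta [ 0.0001 -0.0003 -0.0002]
scene blade(rough) [ 0.0965 -0.0367] [110.5 133. ] an 0.0 handle [ 0.1918 -0.0365] [31.  57.5]
shoulder x (mm, shifted to axis): [(-45, np.float64(153.0)), (-40, np.float64(154.0)), (-35, np.float64(154.0)), (-30, np.float64(154.0)), (-25, np.float64(153.5)), (25, np.float64(154.0)), (30, np.float64(154.0)), (35, np.float64(154.0)), (40, np.float64(154.0)), (42, np.float64(154.0))]
```

Call:
step_arm(
  increments=[
    [[-0.005, 0, 0], 0],
    [[-0.015, 0, 0], 0],
    [[-0.03, 0, -0.005], 0],
    [[-0.03, 0, -0.03], 0],
    [[-0.03, 0, -0.04], 0],
  ],
)

```text
time_s: 7.6
position: [0.4818, -0.1066, 0.136]
tcp_rot: [-3.113, -0.377, 0.002]
force: [0.6, -0.1, 0.1]
opening: 0.539
```

Call:
step_arm(
  increments=[
    [[-0.02, 0.04, -0.03], 0],
    [[-0.03, 0.05, 0], 0],
    [[-0.04, 0.045, 0], 0],
    [[-0.04, 0.045, 0], 0],
    [[-0.04, 0.045, 0], 0],
  ],
)

```text
time_s: 8.22
position: [0.3646, -0.3699, 0.1705]
tcp_rot: [3.117, 0.386, 0.009]
force: [0.6, -1.0, 1.4]
opening: 0.538
```

Call:
step_arm(
  increments=[
    [[-0.02, 0.05, 0], 0],
    [[-0.02, 0.05, 0], 0],
    [[0, 0.02, 0], 0],
    [[0, 0, 0], 0],
  ],
)

```text
time_s: 8.72
position: [0.347, -0.502, 0.1701]
tcp_rot: [3.118, 0.373, 0.008]
force: [-0.3, 0.7, -0.6]
opening: 0.537
```

```bash
python3 look.py 6; python3 st.py;  python3 mp.py 6; python3 mp.py 6 top "(340,50,460,230)"
python3 - <<'E'
import cv2
p=cv2.imread("pics/top6.png")[40:240,220:560];cv2.imwrite("pics/crop6.png",cv2.resize(p,None,fx=2.3,fy=2.3,interpolation=2))
E
```

```text
t 8.825 tcp riser [-0.3181 -0.3853] z 0.1703 yaw-riser deg 0.01 toolz [ 0.005  0.    -1.   ] F [ 0.68  1.15 -0.69] op 49.7
scene blade(rough) [ 0.0968 -0.0367] [110.5 132.5] an 0.0 handle [ 0.1917 -0.0365] [57.5 31. ]
shoulder x (mm, shifted to axis): [(-45, np.float64(153.0)), (-40, np.float64(154.0)), (-35, np.float64(154.0)), (-30, np.float64(154.0)), (-25, np.float64(153.5)), (25, np.float64(154.0)), (30, np.float64(154.0)), (35, np.float64(154.0)), (40, np.float64(154.0)), (42, np.float64(154.0))]
top blade(rough) [ 0.0942 -0.037 ] [112.  129.5] an 0.0 handle [ 0.1885 -0.0362] [30.5 59. ]
shoulder x (mm, shifted to axis): [(-45, np.float64(150.5)), (-40, np.float64(151.0)), (-35, np.float64(151.0)), (-30, np.float64(151.0)), (-25, np.float64(150.5)), (25, np.float64(151.0)), (30, np.float64(151.0)), (35, np.float64(151.0)), (40, np.float64(151.0)), (42, np.float64(151.0))]
```

View pics/crop6.png

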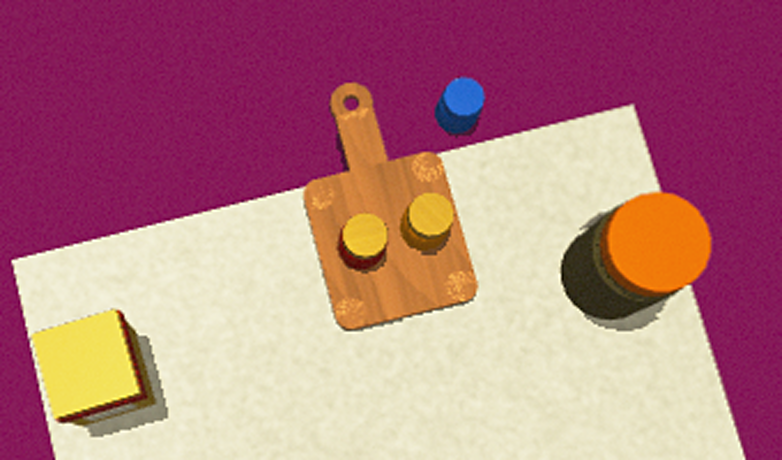

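View pics/scene6.png

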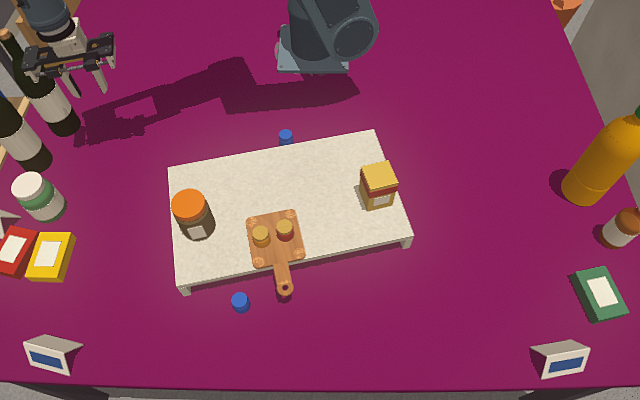

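Call:
step_arm(
  increments=[
    [[0, -0.03, 0], 0],
    [[0, -0.03, 0], 0],
    [[0, 0, 0], 0],
    [[0, 0, 0], 0],
  ],
)

```text
time_s: 9.32
position: [0.3331, -0.4356, 0.1709]
tcp_rot: [3.118, 0.382, 0.008]
force: [-0.1, 0.0, -0.3]
opening: 0.54
```

```bash
python3 - <<'E'
from h import *
from station import r
m=r.camera_model("top")
c=np.array([.0903,-.0365])
for nm,px,z in(("red",(378.7,142),.106),("honey",(407,133),.106)):
    q=toR(ray(m,px,z))[0];print(nm,q,np.linalg.norm(q-c))
a=cv2.imread("pics/top0.png").astype(int);b=cv2.imread("pics/top6.png").astype(int)
for nm,(x0,y0,x1,y1) in(("carton",(225,165,300,235)),("tea",(462,115,535,190))):print(nm,np.abs(a-b)[y0:y1,x0:x1].mean())
s=r.observe();print(s["time_s"],s["force"],np.abs(s["joint_velocities"]).max())
r.hand_in()
E
```

```text
red [ 0.0893556  -0.01433637] 0.02218374272746003
honey [ 0.09249538 -0.06360318] 0.027191947657632047
carton 1.8264126984126985
tea 2.0983866057838663
9.325 [-0.07421936  0.03009772 -0.26359179] 0.023867484427592175
the job is handed in; nothing more can be done
```

I pushed the paddle flat along the riser with both fingertips on its back end. That turned it square from about 7° off and moved it about 100 mm, until the shoulder reached the far edge. I then backed the arm away and handed the job in at 9.3 s.

Last checks:
- **Shoulder:** the top view put it at 151 mm along the riser's x (target 150). The scene view read 154 mm, because it also sees the blade's front face; correcting for that by about 4 mm gives 150. The tool's last pushing position also gave 150.
- **Angle:** the handle measured 0° to the riser's x, within what the images can show.
- **Little jars:** both are standing. The red one is about 22 mm from the blade's centre and the honey one about 27 mm.
- **Tea jar and carton:** comparing the top view before and after shows no change at either place.
- **Arm:** it was clear of everything at hand-in, with no force above noise. No check failed, and the scene view's offset was the only disagreement.

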